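# Take the pellet die apart onto its holders

### The job

The steel pellet-pressing die standing on the bench has been used and is to be put away: take it apart from the top down and set each part upright, fully home, on its own dark grey holder: the plunger in the block with the deep bore, the sleeve over the thin post, the spacer ring over the thick post and the base in the shallow round recess. Set the parts down rather than let them drop, keep the plunger, the sleeve and the ring off the bare bench, and leave the brush and the jar beside the work where they are.

Things in the scene. Friction and masses are not known exactly. Their poses are not given: they have to be found in the camera images.
- plunger_center (a point): Top part of the die: bright steel plunger, 68 mm high, 0.28 kg: shaft 25 mm in diameter, 53.5 mm long, above it a flat round head 34 mm in diameter, 14.5 mm high. Point on its axis half-way up (34 mm above its lower end); z up. At the start the shaft stands in the sleeve's bore (1.5 mm play all round), the head's underside 13.5 mm above the sleeve; it lifts straight out.
- die_sleeve_center (a point): Bright steel tube, upright, 50 mm high, 50 mm outside, bore 28 mm right through, two fine dark lines round it, 0.4 kg. Point on its axis half-way up (25 mm above its underside). At the start it stands on the spacer ring, the plunger in it from above and the base's 24 mm stub reaching 10 mm into it from below.
- spacer_ring_center (a point): Flat bright steel ring, 60 mm outside, bore 43 mm, 16 mm high, 0.15 kg. Point on its axis half-way up (8 mm above its underside). At the start it lies on the base's flange, round the base's 40 mm step (1.5 mm play all round), under the sleeve.
- die_base_center (a point): Bottom part, on the bench, carrying the die: steel, 38 mm high, 0.45 kg, three round steps: dark flange 76 mm in diameter from 0 to 12 mm above its underside, step 40 mm to 25.5 mm, stub 24 mm to 38 mm (grip step or stub once the ring is off). Point on its axis half-way up (19 mm above its underside). All four parts are round about z: any yaw will do. The stack's top is 106 mm above the bench.
- bore_holder_floor (a point): Holder of the plunger: dark grey plastic block 64 x 64 mm, 34 mm high, fixed to the bench, with one round bore 36 mm in diameter, 26 mm deep, mouth bevelled by 4 mm. Point in the middle of the bore's floor, 8 mm above the bench; z up. The plunger's shaft stands in it, its lower end on the floor.
- thin_post_holder_floor (a point): Holder of the sleeve: dark grey plastic plate 74 x 74 mm, 8 mm high, fixed to the bench, with an upright aluminium post in its middle, 16 mm in diameter, 36 mm high above the plate, the top 5 mm of it a cone. Point on the post's axis level with the plate's top (8 mm above the bench). The sleeve stands on the plate round the post.
- thick_post_holder_floor (a point): Holder of the spacer ring: dark grey plastic plate 74 x 74 mm, 8 mm high, fixed to the bench, with an upright aluminium post in its middle, 30 mm in diameter, 22 mm high above the plate, the top 8 mm of it a cone. Point on the post's axis level with the plate's top (8 mm above the bench). The ring lies on the plate round the post.
- recess_holder_floor (a point): Holder of the base: dark grey plastic plate 108 x 108 mm, 16 mm high, fixed to the bench, with one shallow round recess 88 mm in diameter, 8 mm deep, edge bevelled by 3 mm. Point in the middle of the recess's floor, 8 mm above the bench. The base's flange lies in it.
- balance_brush: Bystander: wooden balance brush, 144 mm long, lying on the bench; leave it. Origin under its middle.
- sample_jar: Bystander: white screw-lid jar, 59 mm wide, 68 mm high; leave it. Origin under its middle.
Mind the look-alikes: they are no part of the job. Leave any orange look-alike of the part that bears die_base_center alone.

How it is judged:
By the outcome, as a careful person would: the job done as asked, in the order asked, and still so for the second after the job is handed in, with the robot touching nothing.
It also fails if it takes over 102 s, if anything falls off the work surface, if the arm or the gripper's body presses on something with over 40 N, if the wrist force passes 120 N, or if a joint passes its speed limit or range.

### The arm

A 6-joint arm with a two-finger parallel gripper is mounted at the origin on a cart in front of the work surface, level with it; the furniture and walls round the work are solid. World frame = base frame: x ahead of the robot, y to its left, z up, the work surface at z = 0. Lengths are in m, angles in rad, forces in N, time in s.
With the tool pointing down it reaches from about 0.35 to 0.975 m from the base axis. Payload 4.9 kg.
Tool frame: the origin (TCP) lies at the very end of the fingers, on their centre line; the grasp point (between the pads) lies 19 mm behind it; z points along the fingers, y is the line along which they close (so a half turn about z gives the same grasp; the last joint's range is limited). The gripper opens to 85 mm and grips with 20 to 120 N. Pads are 22 mm wide; open, the fingers measure 114 mm over their backs; the gripper's body (76 mm by 85 mm) begins 54 mm behind the grasp point. The pads swing forward as they close: fully open they stand 13 mm farther back than shut.
Start: joints at [-1.382, 0.053, 1.613, -0, 1.476, -0.119], TCP at [0.189, -0.596, 0.231] pointing down, gripper open.
Joint ranges: [-3.01, 3.01], [-1.01, 2.22], [0.06, 2.58], [-1.02, 4.17], [0.09, 2.62], [-3.14, 3.14]. Speed limits (rad/s): [2.57, 2.57, 3.14, 3.14, 3.14, 3.14].

### API

Orientations are given as a rotation vector (axis times angle).
In Python, from station import bot gives the robot as it stands.
- The arm moves only by the shell command python3 -m handwheel 'ROWS'. ROWS is text: rows parted by semicolons, each of 5 numbers parted by spaces: the opening, from 0 (shut) to 1 (fully open), then the shift along the tool's x, y, z in m, then the turn about the tool's z in rad. A call has exactly 10 rows; each row is the pose to reach, as a shift and turn from the pose commanded when the call began, along the tool's axes at that moment; what a row does not reach only later rows make up. A row lasts 1/8 s, in which the tool goes at most 62.5 mm and 10.7 degrees, less where a joint would pass 70% of its speed; a pose out of reach is approached as far as the arm can. A call with a gripper value outside its range is refused whole. The fingers move at their own pace and stop on an object; the grip force is fixed at half the most. Time passes only in rows, so rows that repeat a pose let the fingers close, or fill a call up. It gives the time, the measured TCP pose, the force, the opening and the grip force at its end, in the units of the state.
- bot.get_state(): the state, without advancing time (a new reading comes with each control period).
- bot.read_camera(name): name is "scene" or "top" or "wrist"; returns a dict with "frame" (420x560x3 uint8, red, green, blue), "depth" (420x560 float32, m along the optical axis (not along the pixel's ray), 0 where there is no reading), "fovy" (degrees; the focal length in pixels is half the picture's height over the tangent of half this angle, whatever the lens; pixels are square), "cx", "cy" (the principal point, pixels), "k1" (the pictures are not rectified: a ray, as slopes to the right and down, at radius r is drawn at 1 + k1 r^2 times it, then the intrinsics apply), "xyz" and "rotation" of the camera in the world. Camera axes: x right, y down, z forward; pixel columns grow to the right and rows downward; lengths in m; the calibration is good to about 2 mm. A picture is of the moment at which its call begins.
- bot.sign_off(): hands the job in; it is judged then, once.
The state is a dict: "time": time; "joint_positions": joint angles; "qvel": joint speeds; "joint_efforts": joint torques, N m; "tool_pos": TCP position; "tool_rot": TCP orientation; "wrist_force": force on the tool from outside, world axes, zero at the start; "moment": the same for the moment, N m; "opening": finger opening in m; "grasp_force": force on a finger pad.
Only numpy, scipy, OpenCV 4.12 (cv2) and the standard library are available. Lean on these libraries where they do the work, as an engineer would, in place of code of your own. Each camera call takes 0.05 s, during which the arm holds its last target. There are 200 camera calls.

## Working session

There is one attempt and no reset: what is moved stays moved. The work goes in short steps, Python scripts to look and compute and a shell command to move; the robot and the scene stay as the last step left them, time stands still between calls to the robot, and variables do not carry over. Pictures are saved under pics/ and viewed, at most 14 in all, crops included, and the job is handed in when it is done.

```bash
mkdir -p pics; ls; cat > h.py <<'E'
import numpy as np, cv2
from station import bot
def cam(n):
    c=bot.read_camera(n); f=210/np.tan(np.radians(c['fovy'])/2)
    c['K']=np.array([[f,0,c['cx']],[0,f,c['cy']],[0,0,1.]]); c['R']=np.array(c['rotation']).reshape(3,3) if np.size(c['rotation'])==9 else cv2.Rodrigues(np.array(c['rotation'],float))[0]
    c['t']=np.array(c['xyz']); return c
def rays(c,uv):
    p=cv2.undistortPoints(np.array(uv,float).reshape(-1,1,2),c['K'],np.array([c['k1'],0,0,0,0.])).reshape(-1,2)
    return np.c_[p,np.ones(len(p))]
def plane(c,uv,z):
    d=rays(c,uv)@c['R'].T; return c['t']+d*((z-c['t'][2])/d[:,2])[:,None]
def cloud(c):
    v,u=np.mgrid[0:420,0:560]; r=rays(c,np.c_[u.ravel(),v.ravel()])
    return ((r*c['depth'].reshape(-1,1))@c['R'].T+c['t']).reshape(420,560,3)
def save(c,n): cv2.imwrite('pics/%s.png'%n,c['frame'][:,:,::-1])
E
python3 - <<'E'
from h import *
import pickle
for n in('scene','top'):
    c=cam(n);save(c,n+'0');pickle.dump(c,open(n+'0.pkl','wb'));print(n,c['xyz'],c['R'].round(3).tolist(),c['fovy'],c['k1'])
print(bot.get_state())
E
```

```text
pics
scene [-0.00323464  0.76292135  0.74014445] [[-0.78, -0.377, 0.499], [-0.625, 0.461, -0.63], [0.008, -0.803, -0.595]] 54.160099322812044 -0.036655786697257955
top [0.4673493  0.02727852 1.11963232] [[-0.025, -0.998, 0.064], [-0.999, 0.027, 0.037], [-0.039, -0.063, -0.997]] 54.95211587276529 -0.006760999299827709
{'time': 0.1, 'joint_positions': array([-1.38199619e+00,  5.32973862e-02,  1.61415592e+00,  1.89913356e-05,
        1.47601670e+00, -1.18978143e-01]), 'qvel': array([-0.00056907,  0.00023122, -0.00419879, -0.00016246, -0.00113455,
        0.00153122]), 'joint_efforts': array([-3.23036447e-04, -3.94906354e+01, -3.71364462e+01, -1.41345463e-04,
        3.92082991e-03, -7.54295058e-06]), 'tool_pos': array([ 0.18925008, -0.59506371,  0.23018237]), 'tool_rot': array([-3.10261237e+00, -4.81260550e-01,  7.32084888e-05]), 'wrist_force': array([-0.38531437, -0.07939628, -0.0048889 ]), 'moment': array([-0.03373693, -0.00346243, -0.07224773]), 'grasp_force': 0.0, 'opening': 0.08547138740941948}
```

View pics/top0.png

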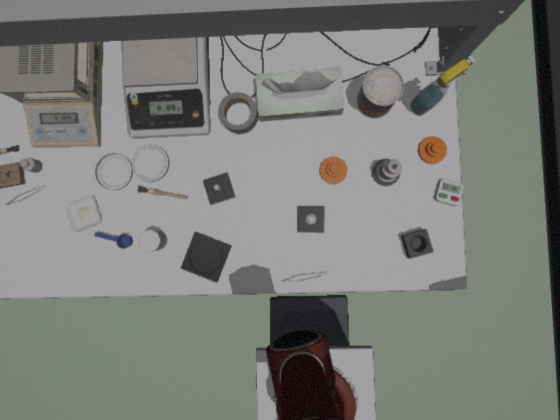

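View pics/scene0.png

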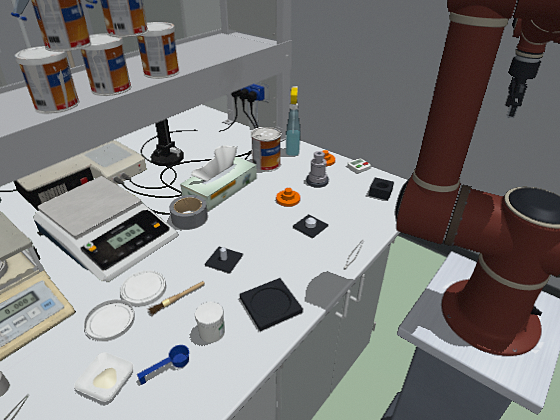

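The top view shows the die at (388,171), bore holder (416,243), thick post (311,219), thin post (219,188) and recess plate (206,257). Orange look-alikes are at (333,170) and (432,150).

```bash
python3 - <<'E'
from h import *
import pickle
c=pickle.load(open('top0.pkl','rb'));P=cloud(c);g=cv2.cvtColor(c['frame'],cv2.COLOR_RGB2GRAY)
for n,u,v,h,w in(('bore',416,243,.034,24),('thick',311,219,.008,24),('thin',219,188,.008,24),('recess',206,257,.016,34)):
    m=np.zeros_like(g);m[v-w:v+w,u-w:u+w]=(g[v-w:v+w,u-w:u+w]<85)
    k=max(cv2.findContours(m,cv2.RETR_EXTERNAL,cv2.CHAIN_APPROX_NONE)[0],key=cv2.contourArea)
    W=plane(c,k.reshape(-1,2),h)[:,:2].astype(np.float32);r=cv2.minAreaRect(W*1000);print(n,np.round(r[0],1),np.round(r[1],1),round(r[2],1))
s=P[150:192,365:410].reshape(-1,3);z=s[:,2]
for a,b in((.085,.125),(.06,.085)):
    q=s[(z>a)&(z<b)];print('die',len(q),q.min(0).round(3),q.max(0).round(3),np.median(q,0).round(3))
s=pickle.load(open('scene0.pkl','rb'));Q=cloud(s)[145:190,300:335].reshape(-1,3);q=Q[(Q[:,2]>.097)&(Q[:,2]<.13)];print(len(q),q.min(0).round(3),q.max(0).round(3))
c=cam('wrist');print(c['xyz'],c['R'].round(3).tolist(),c['fovy'],c['k1'])
R=cv2.Rodrigues(bot.get_state()['tool_rot'])[0];print(R.round(3),R.T@(c['t']-bot.get_state()['tool_pos']),(R.T@c['R']).round(3))
E
```

```text
bore [ 430.1 -278.1] [64.5 69.8] 14.3
thick [502.5  -0.8] [71.4 68.8] 88.4
thin [594.  251.5] [70.3 70.9] 16.8
recess [405.6 288.2] [108.8 107. ] 68.0
die 154 [ 0.608 -0.228  0.091] [ 0.641 -0.196  0.11 ] [ 0.624 -0.211  0.105]
die 168 [ 0.6   -0.237  0.061] [ 0.649 -0.188  0.082] [ 0.616 -0.202  0.077]
65 [ 0.609 -0.228  0.098] [ 0.643 -0.194  0.108]
[ 0.26928182 -0.570795    0.37367791] [[0.302, -0.9, -0.314], [-0.953, -0.286, -0.097], [-0.003, 0.328, -0.945]] 63.133980392260575 -0.04687650099328638
[[ 0.953  0.303 -0.   ]
 [ 0.303 -0.953  0.002]
 [ 0.    -0.002 -1.   ]] [ 0.0836742   0.00080294 -0.14333847] [[-0.001 -0.945 -0.328]
 [ 1.    -0.    -0.001]
 [ 0.001 -0.328  0.945]]
```

```bash
python3 -m handwheel '1 .053 -.023 0 .03;1 .106 -.047 0 .06;1 .159 -.07 0 .09;1 .212 -.093 0 .12;1 .265 -.116 0 .15;1 .318 -.14 0 .2;1 .37 -.163 0 .24;1 .425 -.186 0 .28;1 .48 -.21 0 .308;1 .531 -.233 0 .308'
python3 - <<'E'
from h import *
c=cam('wrist');save(c,'w1');P=cloud(c).reshape(-1,3);s=bot.get_state();print(s['tool_pos'],cv2.Rodrigues(s['tool_rot'])[0].round(3).tolist(),s['joint_positions'])
for a,b in((.1,.112),(.07,.083)):
    q=P[(P[:,2]>a)&(P[:,2]<b)&(abs(P[:,0]-.6245)<.06)&(abs(P[:,1]+.212)<.06)];print(len(q),q.min(0),q.max(0))
E
```

```text
time: 1.4
tool_pos: [0.626, -0.211, 0.2309]
tool_rot: [-3.142, -0.0, 0.001]
wrist_force: [0.5, -0.4, 0.5]
opening: 0.0856
grasp_force: 0.0
[ 0.62968252 -0.20604588  0.23056971] [[1.0, 0.005, 0.003], [0.005, -1.0, 0.004], [0.003, -0.004, -1.0]] [-0.43051618  0.13921018  1.52171807  0.00484071  1.47981612  1.13490667]
1286 [ 0.60960229 -0.22994651  0.10003037] [ 0.6429134  -0.19688856  0.1087862 ]
1106 [ 0.60656737 -0.23832589  0.070044  ] [ 0.65101313 -0.18883099  0.08072223]
```

View pics/w1.png

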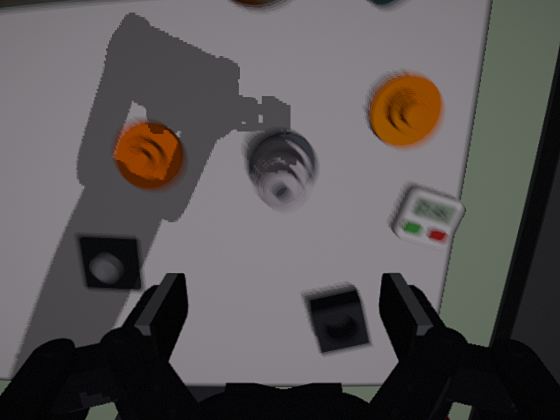

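The wrist view (blurred by motion) shows the die at (282,175) between the fingers, with the bore holder at (338,318); position agrees with the top camera (≈0.625, −0.213).

```bash
python3 -m handwheel '1 0 0 .04 0;1 0 0 .08 0;1 0 0 .115 0;1 0 0 .135 0;1 .0005 0 .148 0;1 .0005 0 .148 0;1 .0005 0 .148 0;.6 .0005 0 .148 0;.6 .0005 0 .148 0;.6 .0005 0 .148 0'
python3 -m handwheel '0 0 0 0 0;0 0 0 0 0;0 0 0 0 0;0 0 0 0 0;0 0 0 0 0;0 0 0 0 0;0 0 0 -.005 0;0 0 0 -.015 0;0 0 0 -.03 0;0 0 0 -.045 0'
```

```text
time: 2.7
tool_pos: [0.6255, -0.2127, 0.0837]
tool_rot: [3.141, -0.0, 0.001]
wrist_force: [0.1, 0.7, -0.6]
opening: 0.0512
grasp_force: 0.0
time: 3.95
tool_pos: [0.6254, -0.2128, 0.1295]
tool_rot: [3.141, -0.0, 0.0]
wrist_force: [-0.1, -0.3, -3.6]
opening: 0.0317
grasp_force: 59.7
```

```bash
python3 -m handwheel '0 0 0 -.02 0;0 0 0 -.05 0;0 0 0 -.075 0;0 -.03 .01 -.09 0;0 -.06 .02 -.1 0;0 -.08 .026 -.1 0;0 -.09 .03 -.1 0;0 -.09 .03 -.1 0;0 -.09 .03 -.1 0;0 -.09 .03 -.1 0'
python3 - <<'E'
from h import *
c=cam('wrist');save(c,'w2');P=cloud(c).reshape(-1,3)
q=P[(abs(P[:,2]-.034)<.006)&(abs(P[:,0]-.43)<.06)&(abs(P[:,1]+.278)<.06)].astype(np.float32);print(len(q),q.mean(0),cv2.minAreaRect(q[:,:2]*1000))
E
```

```text
time: 5.2
tool_pos: [0.5358, -0.2424, 0.2281]
tool_rot: [-3.141, -0.001, 0.0]
wrist_force: [-0.0, -0.2, -4.0]
opening: 0.0317
grasp_force: 59.8
850 [ 0.4502043  -0.2958553   0.03407288] ((435.30914306640625, -293.6079406738281), (56.96772384643555, 43.08945083618164), 13.410839080810547)
```

View pics/w2.png

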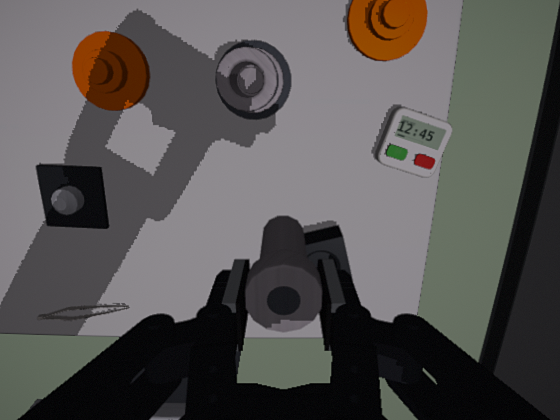

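The view shows the held plunger hiding most of the bore block; I refine the block from the top picture's depth.

```bash
python3 - <<'E'
from h import *
import pickle
c=pickle.load(open('top0.pkl','rb'));P=cloud(c).reshape(-1,3);s=pickle.load(open('scene0.pkl','rb'));Q=cloud(s).reshape(-1,3)
for n,x,y,h,w,in(('bore',.43,-.281,.034,.055),('thick',.5025,-.001,.008,.05),('thin',.594,.2515,.008,.05),('recess',.4056,.2882,.016,.08),('thickpost',.5025,-.001,.026,.03),('thinpost',.594,.2515,.042,.03)):
  for A in(P,Q):
    q=A[(abs(A[:,2]-h)<(.004 if h<.02 else .007))&(abs(A[:,0]-x)<w)&(abs(A[:,1]-y)<w)].astype(np.float32)*1000
    if len(q)>3: r=cv2.minAreaRect(q[:,:2]);print(n,len(q),np.round(r[0],1),np.round(r[1],1),q[:,2].mean().round(1), q.mean(0)[:2].round(1))
E
```

```text
Traceback (most recent call last):
cv2.error: OpenCV(4.12.0) /io/opencv/modules/imgproc/src/convhull.cpp:143: error: (-215:Assertion failed) total >= 0 && (depth == CV_32F || depth == CV_32S) in function 'convexHull'
```

```bash
python3 - <<'E'
from h import *
import pickle
c=pickle.load(open('top0.pkl','rb'));P=cloud(c).reshape(-1,3);s=pickle.load(open('scene0.pkl','rb'));Q=cloud(s).reshape(-1,3)
for n,x,y,h,w,in(('bore',.43,-.281,.034,.055),('thick',.5025,-.001,.008,.05),('thin',.594,.2515,.008,.05),('recess',.4056,.2882,.016,.08),('thickpost',.5025,-.001,.026,.03),('thinpost',.594,.2515,.042,.03)):
  for A in(P,Q):
    q=A[(abs(A[:,2]-h)<(.004 if h<.02 else .007))&(abs(A[:,0]-x)<w)&(abs(A[:,1]-y)<w)]*1000
    if len(q)>3: r=cv2.minAreaRect(np.ascontiguousarray(q[:,:2],dtype=np.float32));print(n,len(q),np.round(r[0],1),np.round(r[1],1),q[:,2].mean().round(1), q.mean(0)[:2].round(1))
E
```

```text
bore 462 [ 427.5 -284.3] [64.6 65.2] 33.0 [ 427.5 -284.4]
bore 216 [ 429.5 -282.9] [63.5 75. ] 32.1 [ 428.5 -280.1]
thick 594 [501.5  -3. ] [93.5 86.2] 7.7 [501.   -1.7]
thick 354 [501.   -1.1] [75.7 76.6] 7.1 [497.9   3.4]
thin 626 [594.5 253.3] [95.8 90.2] 7.7 [592.3 250.6]
thin 509 [593.4 252.2] [73.8 77.9] 7.0 [590.1 255.6]
recess 708 [403.9 289.4] [108.8 108.3] 15.6 [404.  288.9]
recess 851 [404.9 289.5] [110.2 112.2] 14.7 [403.5 291.5]
thickpost 91 [500.6  -1.7] [24.4 27.2] 26.5 [500.8  -1.8]
thickpost 62 [499.8   0.6] [28.2 23.7] 24.6 [498.9   2.3]
thinpost 28 [592.1 250.5] [13.8 13.1] 41.1 [592.3 250.5]
thinpost 28 [592.9 253.8] [16.1 13.4] 39.7 [591.8 254. ]
```

```bash
python3 -m handwheel '0 -.05 .02 0 0;0 -.09 .035 .01 0;0 -.1075 .041 .04 0;0 -.1075 .041 .08 0;0 -.1075 .041 .105 0;0 -.1075 .041 .115 0;0 -.1075 .041 .12 0;0 -.1075 .041 .12 0;0 -.1075 .041 .12 0;0 -.1075 .041 .12 0'
python3 - <<'E'
from h import *
a=cam('wrist');b=cam('scene')
k=b['frame'][150:230,330:430];cv2.imwrite('pics/w3.png',np.hstack([a['frame'][180:380,150:400],cv2.resize(k,(250,200),interpolation=cv2.INTER_CUBIC)])[:,:,::-1])
E
```

```text
time: 6.5
tool_pos: [0.4283, -0.284, 0.1092]
tool_rot: [3.141, -0.0, 0.002]
wrist_force: [0.2, -0.5, -3.8]
opening: 0.0318
grasp_force: 60.0
```

View pics/w3.png

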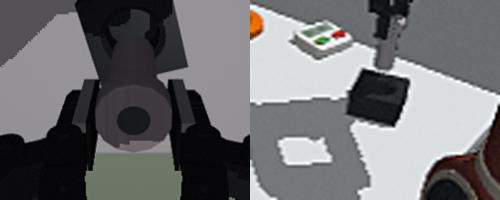

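The plunger hangs over the bore: left crop shaft end at (132,50) just in front of the bore ring, right crop shows it above the block.

```bash
python3 -m handwheel '0 0 0 .01 0;0 0 0 .02 0;0 0 0 .03 0;0 0 0 .037 0;0 0 0 .044 0;0 0 0 .049 0;0 0 0 .052 0;0 0 0 .0535 0;0 0 0 .0535 0;0 0 0 .0535 0'
```

```text
time: 7.85
tool_pos: [0.428, -0.2838, 0.0551]
tool_rot: [3.141, -0.0, 0.001]
wrist_force: [0.2, -0.1, -3.5]
opening: 0.0319
grasp_force: 60.0
```

```bash
python3 -m handwheel '0 0 0 .0005 0;0 0 0 .001 0;0 0 0 .0012 0;0 0 0 .0014 0;0 0 0 .0016 0;0 0 0 .0018 0;0 0 0 .002 0;0 0 0 .002 0;0 0 0 .002 0;0 0 0 .002 0'
```

```text
time: 9.1
tool_pos: [0.4283, -0.2838, 0.0537]
tool_rot: [3.141, -0.0, 0.001]
wrist_force: [-1.7, 2.9, 5.0]
opening: 0.0315
grasp_force: 60.9
```

```bash
python3 -m handwheel '.6 0 0 -.0005 0;.6 0 0 -.0005 0;.8 0 0 -.0005 0;1 0 0 -.0005 0;1 0 0 -.01 0;1 0 0 -.04 0;1 0 0 -.09 0;1 0 0 -.14 0;1 0 0 -.16 0;1 0 0 -.16 0'
python3 - <<'E'
from h import *
b=cam('scene');a=cam('top')
f=lambda i:cv2.resize(i,(400,320),interpolation=cv2.INTER_CUBIC)
cv2.imwrite('pics/w4.png',np.hstack([f(b['frame'][130:210,300:400]),f(a['frame'][150:270,340:490])])[:,:,::-1])
P=cloud(b);q=P[130:220,290:410].reshape(-1,3);q=q[(q[:,2]>.066)&(q[:,2]<.09)&(q[:,0]<.5)];print(len(q),q.min(0),q.max(0))
P=cloud(a).reshape(-1,3);q=P[(P[:,2]>.066)&(P[:,2]<.09)&(abs(P[:,0]-.6255)<.05)&(abs(P[:,1]+.2125)<.05)];print(q.min(0),q.max(0))
E
```

```text
time: 10.35
tool_pos: [0.4284, -0.2842, 0.2146]
tool_rot: [3.139, -0.0, 0.004]
wrist_force: [1.3, 0.7, -0.0]
opening: 0.0854
grasp_force: 0.0
71 [ 0.41376089 -0.29752504  0.06631489] [ 0.44467042 -0.26403041  0.07750344]
[ 0.5999412  -0.23677436  0.06610004] [ 0.64871173 -0.18736218  0.08290173]
```

View pics/w4.png

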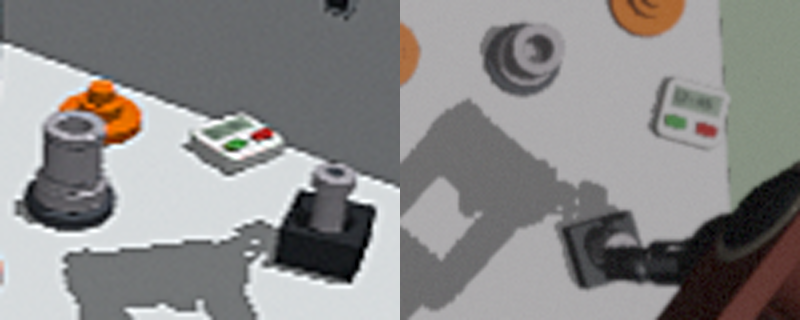

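Plunger stands upright in the bore block (left crop (335,210)); the rest of the die is at (75,175), undisturbed.

```bash
python3 -m handwheel '1 .05 -.018 0 0;1 .1 -.036 0 0;1 .15 -.054 0 0;1 .19 -.069 0 0;1 .197 -.0715 .02 0;1 .197 -.0715 .06 0;1 .197 -.0715 .105 0;1 .197 -.0715 .14 0;1 .197 -.0715 .16 0;1 .197 -.0715 .17 0'
python3 -m handwheel '1 0 0 0 0;.7 0 0 0 0;.7 0 0 0 0;0 0 0 0 0;0 0 0 0 0;0 0 0 0 0;0 0 0 0 0;0 0 0 0 0;0 0 0 -.003 0;0 0 0 -.008 0'
```

```text
time: 11.7
tool_pos: [0.6231, -0.2119, 0.0403]
tool_rot: [-3.14, 0.001, 0.005]
wrist_force: [0.1, 0.3, -0.0]
opening: 0.0854
grasp_force: 0.0
time: 12.95
tool_pos: [0.6235, -0.2116, 0.0492]
tool_rot: [-3.14, 0.0, 0.005]
wrist_force: [-0.0, -0.4, -3.2]
opening: 0.0499
grasp_force: 62.7
```

```bash
python3 -m handwheel '0 0 0 -.02 0;0 0 0 -.06 0;0 0 0 -.1 0;0 -.003 -.05 -.12 0;0 -.007 -.11 -.12 0;0 -.011 -.17 -.12 0;0 -.015 -.23 -.12 0;0 -.018 -.28 -.12 0;0 -.02 -.31 -.12 0;0 -.02 -.31 -.12 0'
python3 - <<'E'
from h import *
c=cam('wrist');save(c,'w5');P=cloud(c).reshape(-1,3)
for z,w,t in((.008,.06,.004),(.04,.03,.006)):
  q=P[(abs(P[:,2]-z)<t)&(abs(P[:,0]-.5935)<w)&(abs(P[:,1]-.252)<w)]*1000;print(len(q),q.mean(0),q.min(0),q.max(0))
E
```

```text
time: 14.2
tool_pos: [0.6046, 0.1, 0.1719]
tool_rot: [-3.141, -0.005, -0.001]
wrist_force: [-0.9, -0.9, -4.0]
opening: 0.0498
grasp_force: 64.0
5251 [597.27177712 248.87527904   8.87809733] [549.4341796  206.32256578   4.01678605] [639.49324986 295.36099764  11.9839474 ]
289 [595.90017317 248.86369322  41.41000857] [587.52448361 242.53287541  34.33909061] [601.98005169 258.74384735  45.66161422]
```

View pics/w5.png

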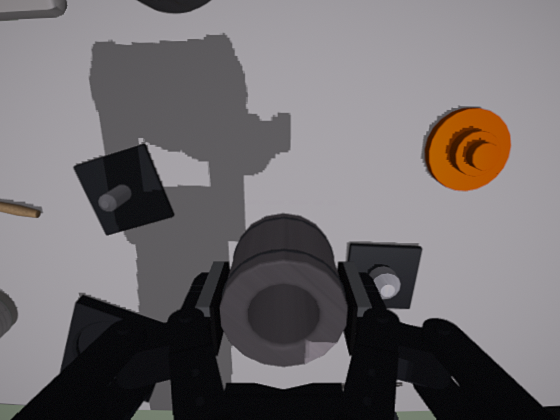

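The thin post stands at (115,197) on its plate, sleeve held squarely; brush left at (20,208), clear of the path.

```bash
python3 -m handwheel '0 -.004 -.05 0 0;0 -.008 -.1 0 0;0 -.0105 -.14 0 0;0 -.0105 -.152 .02 0;0 -.0105 -.152 .05 0;0 -.0105 -.152 .08 0;0 -.0105 -.152 .095 0;0 -.0105 -.152 .1 0;0 -.0105 -.152 .1 0;0 -.0105 -.152 .1 0'
python3 - <<'E'
from h import *
a=cam('wrist');b=cam('scene')
cv2.imwrite('pics/w6.png',np.hstack([cv2.resize(a['frame'][150:390,130:430],(400,320)),cv2.resize(b['frame'][210:290,180:280],(400,320),interpolation=cv2.INTER_CUBIC)])[:,:,::-1])
E
```

```text
time: 15.5
tool_pos: [0.5955, 0.25, 0.0725]
tool_rot: [-3.141, 0.001, -0.004]
wrist_force: [-0.3, 0.9, -3.5]
opening: 0.0497
grasp_force: 64.4
```

View pics/w6.png

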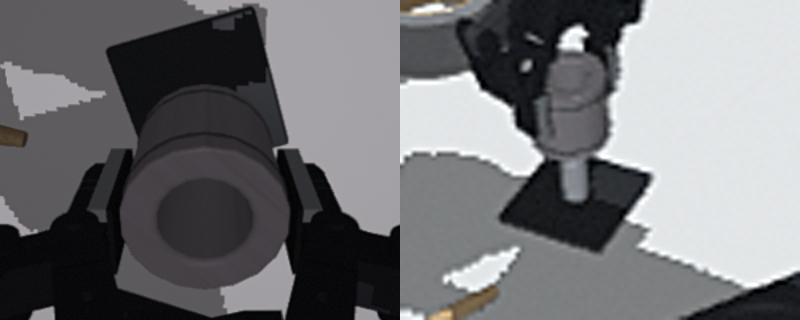

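The sleeve hangs just over the post, centred on the plate (right crop, post at (573,180)).

```bash
python3 -m handwheel '0 -.002 -.001 0 0;0 -.002 -.001 .006 0;0 -.002 -.001 .014 0;0 -.002 -.001 .022 0;0 -.002 -.001 .03 0;0 -.002 -.001 .037 0;0 -.002 -.001 .042 0;0 -.002 -.001 .046 0;0 -.002 -.001 .048 0;0 -.002 -.001 .048 0'
```

```text
time: 16.85
tool_pos: [0.5928, 0.251, 0.0247]
tool_rot: [3.142, -0.0, 0.001]
wrist_force: [-4.9, -1.9, 5.3]
opening: 0.0497
grasp_force: 65.1
```

```bash
python3 -m handwheel '0 0 0 0 0;0 0 0 .0002 0;0 0 0 .0004 0;0 0 0 .0006 0;0 0 0 .0006 0;0 0 0 .0006 0;0 0 0 .0006 0;0 0 0 .0006 0;0 0 0 .0006 0;0 0 0 .0006 0'
python3 - <<'E'
from h import *
b=cam('scene');P=cloud(b).reshape(-1,3)
q=P[(abs(P[:,0]-.594)<.026)&(abs(P[:,1]-.251)<.026)];h,e=np.histogram(q[:,2],bins=np.arange(0,.1,.005));print(h)
E
```

```text
time: 18.1
tool_pos: [0.5929, 0.251, 0.0246]
tool_rot: [3.141, -0.0, 0.001]
wrist_force: [-6.5, -1.8, 8.4]
opening: 0.0499
grasp_force: 65.4
[ 5 59 25 25 21 17 24 33 34 37 39 91  6  5  2  4  3  5 13]
```

```bash
python3 -m handwheel '.7 0 0 -.001 0;.7 0 0 -.001 0;.8 0 0 -.001 0;1 0 0 -.001 0;1 0 0 -.01 0;1 0 0 -.04 0;1 0 .03 -.09 0;1 .01 .09 -.12 0;1 .015 .15 -.13 0;1 .015 .21 -.13 0'
python3 - <<'E'
from h import *
b=cam('scene');P=cloud(b).reshape(-1,3);save(b,'s7')
q=P[(abs(P[:,0]-.594)<.04)&(abs(P[:,1]-.251)<.04)];q=q[(q[:,2]>.05)&(q[:,2]<.07)];print(len(q),q.min(0),q.max(0))
E
```

```text
time: 19.4
tool_pos: [0.6088, 0.0402, 0.1552]
tool_rot: [3.141, 0.001, 0.008]
wrist_force: [-0.2, -0.5, -0.7]
opening: 0.0857
grasp_force: 0.0
194 [0.56674997 0.22689886 0.05004574] [0.61665278 0.2767587  0.0600283 ]
```

View pics/s7.png

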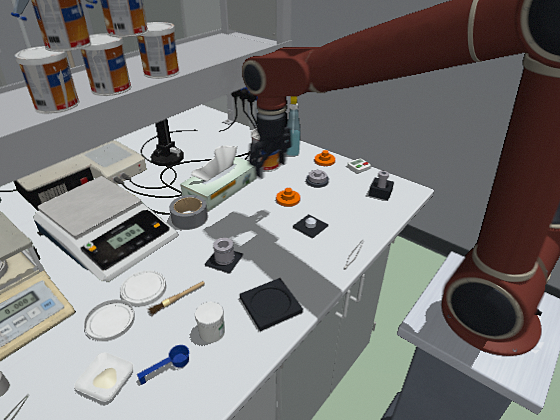

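Sleeve is home on the thin post at (223,252); ring and base remain at (317,177).

```bash
python3 -m handwheel '1 .005 .06 0 0;1 .01 .12 0 0;1 .014 .18 0 0;1 .0165 .23 0 0;1 .0165 .253 0 0;1 .0165 .253 .03 0;1 .0165 .253 .06 0;1 .0165 .253 .08 0;1 .0165 .253 .09 0;1 .0165 .253 .09 0'
python3 - <<'E'
from h import *
c=cam('wrist');P=cloud(c).reshape(-1,3);s=bot.get_state();print(s['tool_pos'])
for a,b in((.024,.0315),(.034,.042)):
  q=P[(abs(P[:,0]-.6245)<.034)&(abs(P[:,1]+.212)<.034)&(P[:,2]>a)&(P[:,2]<b)];print(len(q),q.min(0),q.max(0))
E
```

```text
time: 20.7
tool_pos: [0.6237, -0.2107, 0.0619]
tool_rot: [-3.141, -0.0, 0.001]
wrist_force: [-0.3, -0.1, -0.5]
opening: 0.0852
grasp_force: 0.0
[ 0.62431066 -0.21102512  0.06286564]
6128 [ 0.59593845 -0.24297459  0.02400104] [ 0.65555623 -0.18356845  0.0314958 ]
1437 [ 0.61332208 -0.22515207  0.03403912] [ 0.63781052 -0.20168983  0.04068462]
```

```bash
python3 -m handwheel '1 .0015 .002 .01 0;1 .0015 .002 .02 0;1 .0015 .002 .03 0;1 .0015 .002 .04 0;1 .0015 .002 .046 0;1 .0015 .002 .049 0;1 .0015 .002 .049 0;1 .0015 .002 .049 0;1 .0015 .002 .049 0;1 .0015 .002 .049 0'
```

```text
time: 22.0
tool_pos: [0.6254, -0.2132, 0.0135]
tool_rot: [3.141, -0.0, 0.001]
wrist_force: [0.3, -1.1, -0.3]
opening: 0.0853
grasp_force: 0.0
```

```bash
python3 -m handwheel '.75 0 0 0 0;.75 0 0 0 0;0 0 0 0 0;0 0 0 0 0;0 0 0 0 0;0 0 0 0 0;0 0 0 0 0;0 0 0 -.002 0;0 0 0 -.005 0;0 0 0 -.01 0'
python3 - <<'E'
from h import *
b=cam('scene');c=cam('wrist');cv2.imwrite('pics/w8.png',np.hstack([cv2.resize(c['frame'][150:390,130:430],(400,320)),cv2.resize(b['frame'][145:209,275:355],(400,320),interpolation=cv2.INTER_CUBIC)])[:,:,::-1])
E
```

```text
time: 23.25
tool_pos: [0.6245, -0.2128, 0.0224]
tool_rot: [-3.141, 0.0, 0.003]
wrist_force: [-0.1, 0.3, -1.0]
opening: 0.058
grasp_force: 64.2
```

View pics/w8.png

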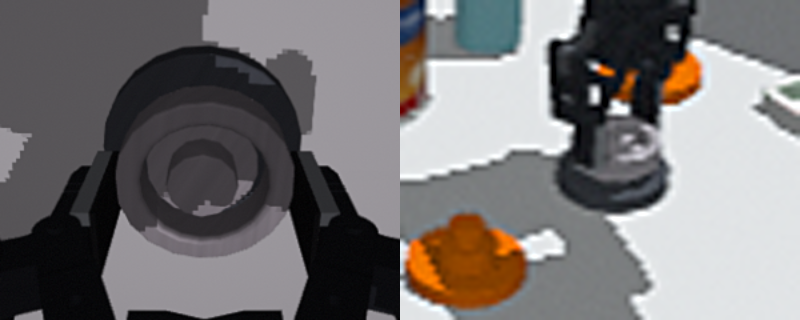

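The ring is gripped level at (205,170) left crop and has started lifting off the flange.

```bash
python3 -m handwheel '0 0 0 -.02 0;0 0 0 -.05 0;0 -.02 -.04 -.075 0;0 -.05 -.09 -.08 0;0 -.075 -.13 -.08 0;0 -.1 -.17 -.08 0;0 -.118 -.2 -.075 0;0 -.124 -.212 -.05 0;0 -.124 -.212 -.035 0;0 -.124 -.212 -.035 0'
python3 - <<'E'
from h import *
print(bot.get_state()['tool_pos'])
b=cam('scene');c=cam('wrist');cv2.imwrite('pics/w9.png',np.hstack([cv2.resize(c['frame'][120:390,130:430],(400,320)),cv2.resize(b['frame'][185:249,270:350],(400,320),interpolation=cv2.INTER_CUBIC)])[:,:,::-1])
P=cloud(c).reshape(-1,3);q=P[(abs(P[:,0]-.501)<.03)&(abs(P[:,1]+.001)<.03)&(P[:,2]>.015)&(P[:,2]<.033)];print(len(q),q.min(0),q.max(0))
E
```

```text
time: 24.6
tool_pos: [0.5009, -0.0014, 0.0576]
tool_rot: [-3.142, 0.001, 0.003]
wrist_force: [0.3, 0.5, -1.3]
opening: 0.0583
grasp_force: 64.6
[ 0.50085149 -0.00141404  0.05757532]
674 [ 0.48761803 -0.01534252  0.01501345] [0.51740114 0.01084226 0.03249291]
```

View pics/w9.png

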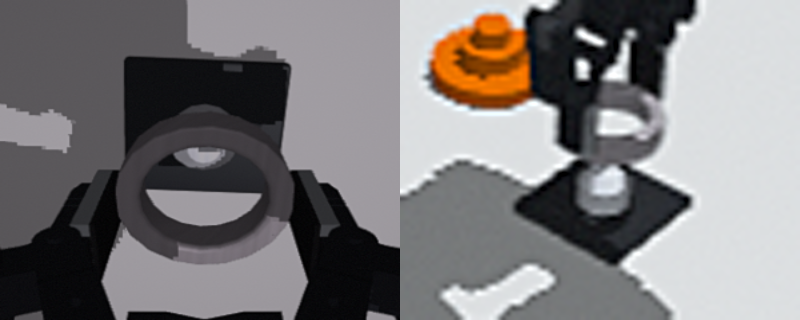

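```bash
python3 - <<'E'
from h import *
c=cam('wrist');P=cloud(c);s=P[200:345,215:352].reshape(-1,3)
q=s[(s[:,2]>.045)&(s[:,2]<.1)&(np.hypot(s[:,0]-.501,s[:,1]+.001)<.034)];print(len(q),q.min(0),q.max(0))
h,e=np.histogram(q[:,2],bins=np.arange(.045,.1,.003));print(h)
for lo,hi in((.46,.48),(.48,.49),(.49,.51),(.51,.52),(.52,.54)):
  t=q[(q[:,0]>lo)&(q[:,0]<hi)]; print(lo,len(t),np.percentile(t[:,2],[5,50,95]).round(4) if len(t) else 0)
E
```

```text
9381 [ 0.47255379 -0.03299061  0.05821912] [0.53279387 0.02737822 0.08264935]
[   0    0    0    0  161  589  678  726  871 6038  222   77   19    0
    0    0    0    0]
0.46 637 [0.0728 0.0737 0.0746]
0.48 2403 [0.0607 0.0715 0.0744]
0.49 2273 [0.0634 0.0736 0.0776]
0.51 1075 [0.0674 0.0736 0.0747]
0.52 2993 [0.061  0.0732 0.0746]
```

The ring is level (top at 73.5 mm all round) and centred over the post.

```bash
python3 -m handwheel '0 0 0 .01 0;0 0 0 .02 0;0 0 0 .03 0;0 0 0 .036 0;0 0 0 .04 0;0 0 0 .043 0;0 0 0 .045 0;0 0 0 .0465 0;0 0 0 .0475 0;0 0 0 .0475 0'
```

```text
time: 26.0
tool_pos: [0.5013, -0.0011, 0.0107]
tool_rot: [3.142, -0.0, 0.0]
wrist_force: [-0.9, 0.2, -1.1]
opening: 0.0581
grasp_force: 64.6
```

```bash
python3 -m handwheel '0 0 0 .0003 0;0 0 0 .0006 0;0 0 0 .0009 0;0 0 0 .0012 0;0 0 0 .0015 0;0 0 0 .0018 0;0 0 0 .0018 0;0 0 0 .0018 0;0 0 0 .0018 0;0 0 0 .0018 0'
```

```text
time: 27.25
tool_pos: [0.5014, -0.0011, 0.01]
tool_rot: [3.142, -0.0, -0.001]
wrist_force: [-5.0, 0.6, 8.3]
opening: 0.0577
grasp_force: 65.6
```

```bash
python3 -m handwheel '.85 0 0 -.001 0;.85 0 0 -.001 0;1 0 0 -.001 0;1 0 0 -.01 0;1 0 0 -.04 0;1 .02 .035 -.09 0;1 .05 .085 -.12 0;1 .08 .135 -.12 0;1 .11 .185 -.12 0;1 .124 .212 -.12 0'
python3 - <<'E'
from h import *
b=cam('scene');P=cloud(b).reshape(-1,3);q=P[(abs(P[:,0]-.502)<.034)&(abs(P[:,1]+.002)<.034)]
r=q[(q[:,2]>.02)&(q[:,2]<.027)];print(len(r),r.min(0),r.max(0));print(np.histogram(q[:,2],bins=np.arange(0,.05,.003))[0])
c=cam('wrist');P=cloud(c).reshape(-1,3);print(bot.get_state()['tool_pos'])
cv2.imwrite('pics/w10.png',np.hstack([cv2.resize(c['frame'],(400,300)),cv2.resize(b['frame'][155:230,280:380],(400,300),interpolation=cv2.INTER_CUBIC)])[:,:,::-1])
q=P[(abs(P[:,0]-.6245)<.034)&(abs(P[:,1]+.212)<.034)&(P[:,2]>.034)&(P[:,2]<.044)];print(len(q),q.min(0),q.max(0))
E
```

```text
time: 28.5
tool_pos: [0.6265, -0.2159, 0.1298]
tool_rot: [3.141, -0.003, 0.002]
wrist_force: [-0.6, -0.1, 0.4]
opening: 0.0854
grasp_force: 0.0
163 [ 0.47110196 -0.03077083  0.02001054] [0.53150912 0.03155608 0.02694927]
[ 1 28 84 27 24 29 49 99 44 11  6  0  0  0  0  0]
[ 0.62635298 -0.21620705  0.12953837]
798 [ 0.61386386 -0.22472429  0.0342207 ] [ 0.63767743 -0.20191256  0.04081541]
```

View pics/w10.png

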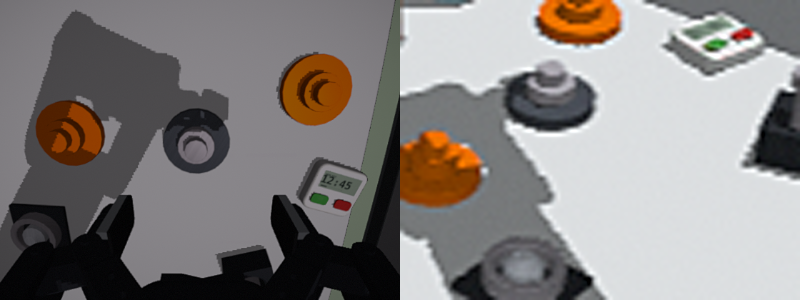

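The ring is home on the thick post (right crop (520,262)); the base stands alone at (550,90).

```bash
python3 -m handwheel '1 0 0 0 0;1 0 0 .03 0;1 0 0 .06 0;1 0 0 .08 0;1 0 0 .095 0;1 0 0 .105 0;1 0 0 .11 0;1 0 0 .113 0;1 0 0 .113 0;1 0 0 .113 0'
```

```text
time: 29.85
tool_pos: [0.6257, -0.2133, 0.0165]
tool_rot: [3.141, -0.0, 0.001]
wrist_force: [-0.4, 0.6, 0.6]
opening: 0.0854
grasp_force: 0.0
```

```bash
python3 -m handwheel '.6 0 0 .002 0;.6 0 0 .002 0;0 0 0 .002 0;0 0 0 .002 0;0 0 0 .002 0;0 0 0 .002 0;0 0 0 .002 0;0 0 0 .001 0;0 0 0 -.003 0;0 0 0 -.01 0'
python3 -m handwheel '0 0 0 -.02 0;0 0 0 -.05 0;0 0 0 -.08 0;0 -.015 -.04 -.09 0;0 -.035 -.09 -.09 0;0 -.055 -.14 -.09 0;0 -.075 -.19 -.09 0;0 -.095 -.24 -.09 0;0 -.11 -.28 -.09 0;0 -.11 -.28 -.09 0'
```

```text
time: 31.1
tool_pos: [0.6237, -0.2127, 0.024]
tool_rot: [-3.14, 0.0, 0.006]
wrist_force: [-0.0, -0.2, -5.2]
opening: 0.0363
grasp_force: 60.5
time: 32.35
tool_pos: [0.5145, 0.0692, 0.117]
tool_rot: [-3.141, -0.006, -0.002]
wrist_force: [0.2, -0.3, -5.8]
opening: 0.0362
grasp_force: 61.3
```

```bash
python3 -m handwheel '0 -.025 -.05 0 0;0 -.05 -.1 0 0;0 -.075 -.15 0 0;0 -.1 -.2 0 0;0 -.11 -.222 .01 0;0 -.11 -.222 .03 0;0 -.11 -.222 .05 0;0 -.11 -.222 .06 0;0 -.11 -.222 .06 0;0 -.11 -.222 .06 0'
python3 - <<'E'
from h import *
print(bot.get_state()['tool_pos'])
b=cam('scene');c=cam('wrist');cv2.imwrite('pics/w11.png',np.hstack([cv2.resize(c['frame'],(400,300)),cv2.resize(b['frame'][250:340,210:330],(400,300),interpolation=cv2.INTER_CUBIC)])[:,:,::-1])
P=cloud(c).reshape(-1,3);q=P[(abs(P[:,0]-.4045)<.08)&(abs(P[:,1]-.2894)<.08)&(abs(P[:,2]-.016)<.003)]*1000
print(len(q),q.min(0),q.max(0),cv2.minAreaRect(np.ascontiguousarray(q[:,:2],dtype=np.float32)))
q=P[(abs(P[:,0]-.4045)<.05)&(abs(P[:,1]-.2894)<.05)&(P[:,2]>.045)&(P[:,2]<.06)];print(len(q),q.min(0),q.max(0))
E
```

```text
time: 33.6
tool_pos: [0.4064, 0.2891, 0.0571]
tool_rot: [-3.141, 0.001, -0.003]
wrist_force: [0.4, 0.4, -5.2]
opening: 0.0361
grasp_force: 62.0
[0.40644925 0.28907252 0.05709605]
10600 [335.63793343 218.72416954  13.02129813] [475.71219819 358.65225671  18.86846947] ((405.0420837402344, 289.14483642578125), (108.27699279785156, 109.53549194335938), 67.27874755859375)
8742 [0.36871783 0.25066119 0.04500012] [0.44479238 0.32563518 0.05998936]
```

View pics/w11.png

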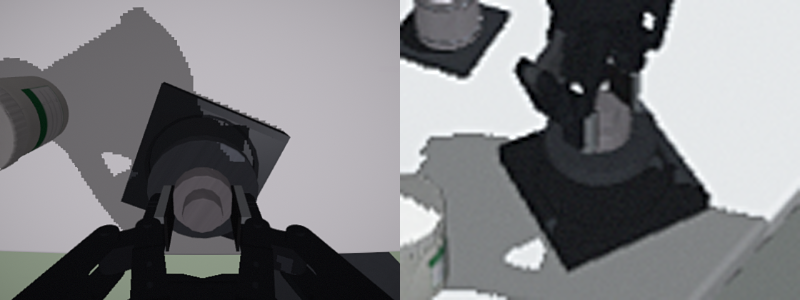

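The base hangs over its plate; plate centre (0.405, 0.289) against base centre (0.407, 0.288) — 2 mm to trim. The jar is clear at left.

```bash
python3 -m handwheel '0 -.001 -.001 .006 0;0 -.001 -.001 .012 0;0 -.001 -.001 .018 0;0 -.001 -.001 .023 0;0 -.001 -.001 .027 0;0 -.001 -.001 .03 0;0 -.001 -.001 .032 0;0 -.001 -.001 .033 0;0 -.001 -.001 .033 0;0 -.001 -.001 .033 0'
```

```text
time: 34.95
tool_pos: [0.4045, 0.29, 0.0231]
tool_rot: [-3.141, 0.0, -0.0]
wrist_force: [-0.5, 0.0, -5.3]
opening: 0.0361
grasp_force: 62.0
```

```bash
python3 -m handwheel '0 0 0 .0003 0;0 0 0 .0006 0;0 0 0 .0009 0;0 0 0 .0012 0;0 0 0 .0014 0;0 0 0 .0016 0;0 0 0 .0016 0;0 0 0 .0016 0;0 0 0 .0016 0;0 0 0 .0016 0'
```

```text
time: 36.2
tool_pos: [0.4045, 0.29, 0.0224]
tool_rot: [3.141, -0.0, -0.001]
wrist_force: [-5.6, -3.9, 7.0]
opening: 0.036
grasp_force: 63.2
```

```bash
python3 -m handwheel '.7 0 0 -.001 0;.7 0 0 -.001 0;.7 0 0 -.001 0;.7 0 0 -.001 0;.7 0 0 -.01 0;.7 0 0 -.04 0;.7 0 0 -.09 0;.7 0 .04 -.14 0;.7 0 .1 -.16 0;.7 0 .15 -.16 0'
python3 - <<'E'
from h import *
b=cam('scene');save(b,'s12');P=cloud(b).reshape(-1,3)
q=P[(abs(P[:,0]-.405)<.042)&(abs(P[:,1]-.289)<.042)]
r=q[(q[:,2]>.041)&(q[:,2]<.053)];print('stub',len(r),r.min(0),r.max(0))
r=q[(q[:,2]>.017)&(q[:,2]<.0235)];print('flange',len(r),r.min(0),r.max(0))
print(bot.get_state()['tool_pos'])
E
```

```text
time: 37.45
tool_pos: [0.4057, 0.1388, 0.185]
tool_rot: [-3.141, -0.001, -0.01]
wrist_force: [0.9, -0.2, 0.3]
opening: 0.0597
grasp_force: 0.0
stub 75 [0.39173678 0.2784601  0.04102991] [0.41642826 0.30187209 0.04795067]
flange 429 [0.36546306 0.25221225 0.01700818] [0.44112449 0.32873499 0.02337679]
[0.40525631 0.13398412 0.18354108]
```

View pics/s12.png

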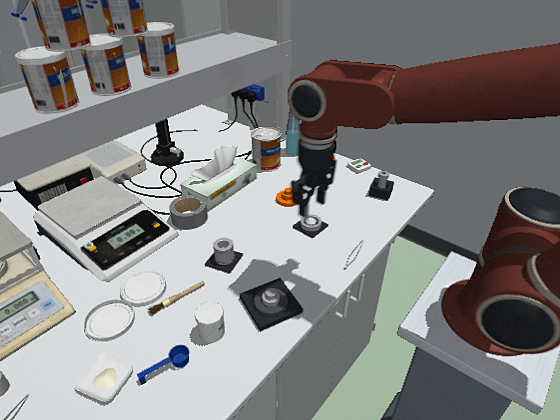

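All four parts are home: plunger (381,180), sleeve (223,252), ring (311,222), base (270,300). The brush and jar haven't moved, and the arm is clear.

```bash
python3 -m handwheel '.7 0 0 -.03 0;.7 0 0 -.03 0;.7 0 0 -.03 0;.7 0 0 -.03 0;.7 0 0 -.03 0;.7 0 0 -.03 0;.7 0 0 -.03 0;.7 0 0 -.03 0;.7 0 0 -.03 0;.7 0 0 -.03 0' && python3 -c "
from station import bot;print(bot.sign_off())"
```

```text
time: 38.75
tool_pos: [0.4044, 0.1399, 0.2113]
tool_rot: [3.142, -0.0, 0.0]
wrist_force: [1.0, 0.4, -0.4]
opening: 0.0598
grasp_force: 0.0
the job is handed in; nothing more can be done
None
```

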